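Feel round the sealing rim of a filter-press cell

ROBOT

A 6-joint arm with a two-finger parallel gripper is mounted at the origin on the work surface. World frame = base frame: x ahead of the robot, y to its left, z up, the work surface at z = 0. Lengths are in m, angles in rad, forces in N, time in s.
With the tool pointing down it reaches from about 0.3 to 0.875 m from the base axis. Payload 6.4 kg.
Tool frame: the origin (TCP) lies on the mounting face of the last link; the fingertips stand 166 mm ahead of it and the grasp point (between the pads) lies 147 mm ahead of it (ctrl.grip_point_offset is the distance from the TCP to the grasp point, in m); z points along the fingers, y is the line along which they close (so a half turn about z gives the same grasp; the last joint's range is limited). The gripper opens to 88 mm and grips with 3 to 60 N. Pads are 18 mm wide; open, the fingers measure 123 mm over their backs; the gripper's body (75 mm by 187 mm) begins 45 mm behind the grasp point.
Start: joints at [-1.338, 0.181, 1.607, -0, 1.354, -0.206], TCP at [0.244, -0.521, 0.405] pointing down, gripper open.
Joint ranges: [-2.99, 2.99], [-0.89, 2.07], [0.3, 2.58], [-1.14, 4.28], [0, 2.63], [-3.12, 3.12]. Speed limits (rad/s): [2.57, 2.57, 3.01, 3.14, 3.14, 3.14].

INTERFACE

Orientations are given as a unit quaternion [w, x, y, z].
In Python, from station import ctrl, cams gives the robot as it stands.
- The arm moves only by the shell command python3 -m pendant 'ROWS' [FORCE]. ROWS is text: rows parted by semicolons, each of 5 numbers parted by spaces: the shift along the tool's x, y, z in m, then the turn about the tool's z in degrees, then the closure, from -1 (fully open) to 1 (shut). A call has 1 to 12 rows; each row shifts and turns the commanded pose from where the row before left it, along the tool's axes as they then stand; what a row does not reach is not made up. A row lasts 1/10 s, in which the tool goes at most 50 mm and 8.59 degrees, less where a joint would pass 70% of its speed; a pose out of reach is approached as far as the arm can. A call is refused whole if a number of a shift passes 0.05 or a number of a turn 8.59, either way. A call with a gripper value outside its range is refused whole. The fingers move at their own pace and stop on an object; FORCE is the grip in N (left out, the last holds). Time passes only in rows, so rows that do not move let the fingers close. It gives the time, the measured TCP pose, the force, the opening and the grip force at its end, in the units of the state.
- ctrl.get_obs(): the state, without advancing time (a new reading comes with each control period).
- cams.grab_frame(name): name is "scene" or "side" or "wrist"; returns the picture (420x560x3 uint8, blue, green, red); there is no depth.
- cams.get_calibration(name): a dict with "fov_y" (degrees; the focal length in pixels is half the picture's height over the tangent of half this angle, whatever the lens; pixels are square), "cx", "cy" (the principal point, pixels), "position" and "rotation" of the camera in the world. Camera axes: x right, y down, z forward; pixel columns grow to the right and rows downward; lengths in m; the calibration is good to about 2 mm. A picture is of the moment at which its call begins: read the wrist's pose just before it. get_calibration takes no time and is no camera call; for the wrist camera it gives the pose at the moment of the call.
- ctrl.finish_job(): hands the job in; it is judged then, once.
The state is a dict: "clock": time; "joint_pos": joint angles; "dq": joint speeds; "effort": joint torques, N m; "ee_pos": TCP position; "ee_rot": TCP orientation; "force": force on the tool from outside, world axes, zero at the start; "wrist_torque": the same for the moment, N m; "finger_gap": finger opening in m; "gripper_force": force on a finger pad.
Only numpy, scipy, OpenCV 4.12 (cv2) and the standard library are available. Lean on these libraries where they do the work, as an engineer would, in place of code of your own. Each camera call takes 0.05 s, during which the arm holds its last target. There are 200 camera calls.

TASK

Before the gasket goes on, check the sealing rim of the filter-press cell (the open steel cup with a short pipe stub on its side) for nicks by touch: rest a fingertip lightly on the top of the rim above the stub and run it slowly all the way round, clockwise as seen from above, until you are back above the stub, then take the hand away. Do not press hard, and do not grip, lift, tip or push the cell; leave everything around it where it stands.

Things in the scene. Friction and masses are not known exactly. Their poses are not given: they have to be found in the camera images.
- mat: grey rubber bench mat, 320 x 530 x 4 mm, fixed to the bench; origin under its centre, on the bench
- cell: the filter-press cell: heavy open steel cup (92 mm outside, 76 inside; 1.7 kg, loose) in a soft black rubber boot, mouth up. Its flat rim is 8 mm wide, 95 mm above the origin, 99 above the bench. A pipe stub (16 thick, nuts to 26) sticks out of its side, 38 up, to 80 from the axis. Under a finger the cup sinks about 1 mm per 3 N, after the first 0 to 3 N, at most 6 mm. Origin: centre of underside; x along the stub
- rim0 (a point): point on the top of the cell's rim, on the rim's centre line 42 mm from the axis, directly above the pipe stub. (The cell also has two small lugs a quarter turn to either side of the stub, 20 mm below the rim, reaching 55 mm from the axis; its boot is 104 mm across and 20 mm tall.)
- rim1 (a point): same, on the rim's top, 45 degrees further round clockwise as seen from above
- rim2 (a point): same, on the rim's top, 90 degrees further round clockwise as seen from above
- rim3 (a point): same, on the rim's top, 135 degrees further round clockwise as seen from above
- rim4 (a point): same, on the rim's top, 180 degrees further round clockwise as seen from above
- rim5 (a point): same, on the rim's top, 225 degrees further round clockwise as seen from above
- rim6 (a point): same, on the rim's top, 270 degrees further round clockwise as seen from above
- rim7 (a point): same, on the rim's top, 315 degrees further round clockwise as seen from above
- sample_cup: plain thin-walled steel sample cup, 68 mm across, 80 mm tall, no stub on its side; stands on the mat; loose; origin: centre of its underside
- cap: steel cap of the cell: flat disc 100 mm across and 22 mm thick with a thin outlet tube standing up to 66 mm; lies on the mat; loose; origin: centre of its underside
- gasket: black rubber ring, 91 mm outside, 75 mm inside, 5 mm thick; lies on the mat's far strip; loose; origin: centre of its underside
- brush: small wooden-handled brush, 170 mm long; lies on the mat's far strip; loose; origin: on its centre line, underside
- wash_bottle: white plastic wash bottle, 72 mm across, 172 mm tall, with a bent spout to 205 mm; stands left of the mat; loose; origin: centre of its underside
- grease_pot: yellow pot with a black conical top, 54 mm across, 138 mm tall; stands beyond the mat; loose; origin: centre of its underside
- cylinder: slim clear measuring cylinder on a 62 mm foot, 150 mm tall; stands beyond the mat; loose; origin: centre of its underside
- timer: grey bench timer, 62 x 72 x 18 mm; lies right of the mat; loose; origin: centre of its underside
There are look-alikes about, which are no part of the job. What is shaped like the cell but green or yellow is not meant.

How it is judged:
On the way, in this order (a step that is already met when the one before it is completed fails the run):
1. a fingertip rests on the top of the rim, above the stub (horizontal distance between the grasp point and rim0 below 0.015 m and contact force between the fingers and cell above 0.2 N and z of the grasp point in the frame of cell above 0.102 m), for 0.2 s.
2. a fingertip rests on the top of the rim, an eighth of the way round (horizontal distance between the grasp point and rim1 below 0.015 m and contact force between the fingers and cell above 0.2 N and z of the grasp point in the frame of cell above 0.102 m), for 0.2 s.
3. a fingertip rests on the top of the rim, a quarter round (horizontal distance between the grasp point and rim2 below 0.015 m and contact force between the fingers and cell above 0.2 N and z of the grasp point in the frame of cell above 0.102 m), for 0.2 s.
4. a fingertip rests on the top of the rim, three eighths round (horizontal distance between the grasp point and rim3 below 0.015 m and contact force between the fingers and cell above 0.2 N and z of the grasp point in the frame of cell above 0.102 m), for 0.2 s.
5. a fingertip rests on the top of the rim, half way round (horizontal distance between the grasp point and rim4 below 0.015 m and contact force between the fingers and cell above 0.2 N and z of the grasp point in the frame of cell above 0.102 m), for 0.2 s.
6. a fingertip rests on the top of the rim, five eighths round (horizontal distance between the grasp point and rim5 below 0.015 m and contact force between the fingers and cell above 0.2 N and z of the grasp point in the frame of cell above 0.102 m), for 0.2 s.
7. a fingertip rests on the top of the rim, three quarters round (horizontal distance between the grasp point and rim6 below 0.015 m and contact force between the fingers and cell above 0.2 N and z of the grasp point in the frame of cell above 0.102 m), for 0.2 s.
8. a fingertip rests on the top of the rim, seven eighths round (horizontal distance between the grasp point and rim7 below 0.015 m and contact force between the fingers and cell above 0.2 N and z of the grasp point in the frame of cell above 0.102 m), for 0.2 s.
9. the fingertip is back on the rim above the stub: full circle (all of step 1), for 0.2 s.
At the end, for the whole second after the job is handed in: The rim has been touched round the full circle in clockwise order (on its top at each eighth, within 15 mm along or across, for 0.2 s), and the cell stands upright (within 0.05 rad), at rest, within 12 mm of where it was, untouched; every other loose thing is within 20 mm of where it was (distance of cell from where it was at the start of the episode below 0.012 m and angle between cell's own z axis and vertical below 0.05 rad and linear speed of cell below 0.02 m/s and contact force between the fingers and cell below 0.05 N and distance of each of sample_cup, cap, gasket, brush, wash_bottle, grease_pot, cylinder, timer from where it was at the start of the episode below 0.02 m).
It fails at once if the fingers touch the cell while reaching down past its rim by more than about 15 mm (gripping or pushing its wall) (contact force between the fingers and cell above 0.2 N and z of the grasp point in the frame of cell below 0.098 m).
It fails at once if the cell is pressed harder than 25 N (contact force between the fingers and cell above 25 N).
It fails at once if the cell is lifted more than 6 mm, tipped more than 0.1 rad or shifted more than 12 mm (height (world z) of cell above 0.01 m or angle between cell's own z axis and vertical above 0.1 rad or distance of cell from where it was at the start of the episode above 0.012 m).
It fails at once if one of the other loose things is shifted more than 20 mm (distance of any of sample_cup, cap, gasket, brush, wash_bottle, grease_pot, cylinder, timer from where it was at the start of the episode above 0.02 m).
It also fails if it takes over 58 s, if anything falls off the work surface, if the arm or the gripper's body presses on something with over 40 N, if the wrist force passes 120 N, or if a joint passes its speed limit or range.

## Working session

There is one attempt and no reset: what is moved stays moved. The work goes in short steps, Python scripts to look and compute and a shell command to move; the robot and the scene stay as the last step left them, time stands still between calls to the robot, and variables do not carry over. Pictures are saved under pics/ and viewed, at most 10 in all, crops included, and the job is handed in when it is done.

```bash
mkdir -p pics
python3 - <<'E'
from station import ctrl,cams
import cv2
o=ctrl.get_obs();print(o)
for n in("scene","side"):
    cv2.imwrite(f"pics/{n}0.png",cams.grab_frame(n));print(n,cams.get_calibration(n))
print(cams.get_calibration("wrist"),ctrl.grip_point_offset)
E
```

```text
{'clock': 0.0, 'joint_pos': array([-1.33827701e+00,  1.81520396e-01,  1.60799683e+00, -1.84664846e-05,
        1.35378824e+00, -2.06301514e-01]), 'dq': array([ 6.90049130e-05, -6.66506194e-04, -8.62021594e-04, -4.26359436e-04,
        1.75184983e-04, -1.13835338e-03]), 'effort': array([ 3.06881475e-04, -4.33869588e+01, -3.41849828e+01,  7.03180768e-02,
        3.82946944e-02, -1.43709776e-04]), 'ee_pos': array([ 0.24425502, -0.52026476,  0.4038269 ]), 'ee_rot': array([-8.56213022e-04,  9.76025153e-01,  2.17656077e-01, -2.02404078e-05]), 'force': array([-0.91552671, -0.18118131,  0.26795768]), 'wrist_torque': array([ 0.00704471, -0.01590282,  0.05707738]), 'gripper_force': 0.0, 'finger_gap': 0.08801411257163097}
scene {'fov_y': 55.83287106132472, 'cx': 283.1967878700208, 'cy': 214.33974227974267, 'position': array([ 1.18626028, -0.23773659,  0.78926777]), 'rotation': array([-0.30695527,  0.76474672,  0.52102608, -0.22242469])}
side {'fov_y': 42.69741033799729, 'cx': 284.7036840084736, 'cy': 210.29344832599335, 'position': array([-0.03506533,  1.04476382,  0.92843627]), 'rotation': array([ 0.11184127, -0.19748722,  0.86696268, -0.44369589])}
{'fov_y': 68.88003577001673, 'cx': 279.61255578971856, 'cy': 206.6985730102015, 'position': array([ 0.30705055, -0.49031776,  0.38338768]), 'rotation': array([ 0.11517728,  0.83619943, -0.53103505, -0.0742057 ])} 0.1473
```

View pics/scene0.png

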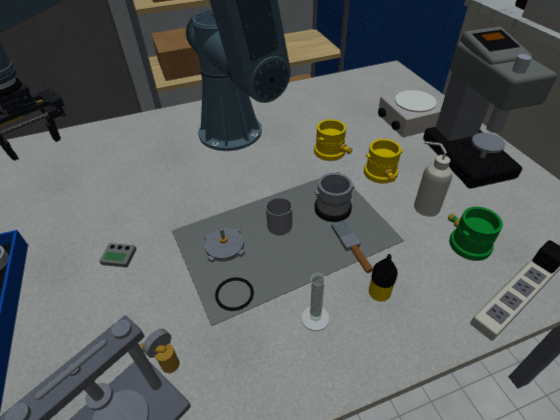

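View pics/side0.png

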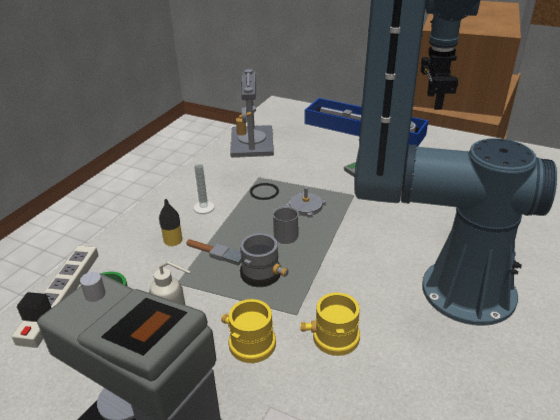

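Scene: the candidates are grey cup in black boot (334,195), yellow ones (331,140) and (383,160), green (476,232), and the plain sample cup (279,216). Only the grey one in the black boot fits; the side view shows its stub at about (280,270). I'll confirm it in one enlarged crop.

Run:
```python
import cv2,numpy as np
a=cv2.imread("pics/scene0.png")[160:230,290:380];b=cv2.imread("pics/side0.png")[225:295,215:305]
r=lambda i:cv2.resize(i,None,fx=4.4,fy=4.4,interpolation=cv2.INTER_CUBIC)
cv2.imwrite("pics/crop1.png",np.hstack([r(a),r(b)]))
```

```text
(no output)
```

View pics/crop1.png

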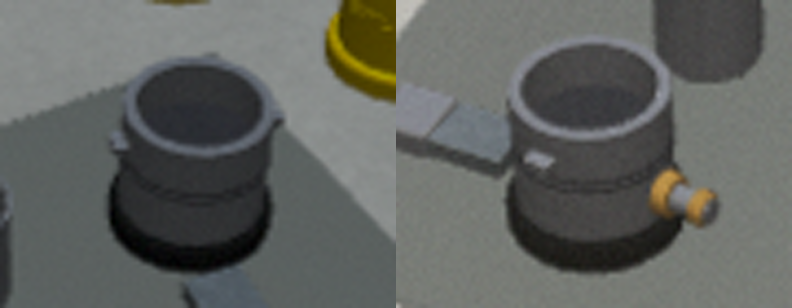

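The crop confirms it: grey cup, black boot, steel stub with brass nuts pointing down-right in the side view (stub end at side px (286,272)). The rim ellipse is centred at scene (335.0,184.1) and side (259.1,244.9).

```bash
cat > h.py <<'E'
from station import ctrl,cams
import numpy as np
from scipy.spatial.transform import Rotation as R
def q(w): return R.from_quat(np.r_[w[1:],w[0]])
def cast(n,u,v,z,c=None):
    c=c or cams.get_calibration(n); f=210/np.tan(np.radians(c["fov_y"]/2))
    d=q(c["rotation"]).apply([(u-c["cx"])/f,(v-c["cy"])/f,1]); p=np.array(c["position"])
    return (p+d*(z-p[2])/d[2])[:2]
def proj(c,P):
    f=210/np.tan(np.radians(c["fov_y"]/2)); X=q(c["rotation"]).inv().apply(np.atleast_2d(P)-c["position"])
    return X[:,:2]/X[:,2:]*f+[c["cx"],c["cy"]]
E
python3 - <<'E'
from h import *
a=cast("scene",335,184.1,.099);b=cast("side",259.1,244.9,.099);s=cast("side",285.9,272.3,.042)
print(a,b,s)
c=(a+b)/2;d=s-c;print(np.hypot(*d),np.degrees(np.arctan2(d[1],d[0])))
for n,u,v,z in(("scene",279,204,.084),("scene",345,228,.02),("scene",365,262,.02),("scene",443,157,.2)):print(u,cast(n,u,v,z))
o=ctrl.get_obs();print(q(o["ee_rot"]).as_matrix().round(3))
E
```

```text
[0.49404055 0.15884623] [0.4843542  0.16639949] [0.41014881 0.17145936]
0.07954092681175981 173.62163027280047
279 [0.49422409 0.00087269]
345 [0.58176465 0.15108691]
365 [0.69967701 0.14449502]
443 [0.60474882 0.38347315]
[[ 0.905  0.425 -0.   ]
 [ 0.425 -0.905  0.002]
 [ 0.    -0.002 -1.   ]]
```

```bash
python3 -m pendant '0 0 0 -8.1 1;0 0 0 -8.1 1;0 0 0 -8.1 1;0 0 0 -8.1 1;0 0 0 -8.1 1;0 0 0 -8.1 1;0 0 0 -8.1 1;0 0 0 -8.1 1' 10; python3 -c "
from h import *
print(q(ctrl.get_obs()['ee_rot']).as_matrix().round(3)); print(cast('scene',431,212,0),cast('scene',443,150,.2),q(cams.get_calibration('wrist')['rotation']).apply([0,0,1]))"
```

```text
clock: 0.9
ee_pos: [0.2443, -0.5204, 0.4042]
ee_rot: [-0.0, 0.705, 0.709, 0.0]
force: [0.2, 0.2, -0.9]
finger_gap: 0.026
gripper_force: 0.0
[[-0.005  1.    -0.   ]
 [ 1.     0.005  0.001]
 [ 0.001 -0.    -1.   ]]
[0.6016168  0.40971429] [0.58156047 0.40075475] [ 0.00154048 -0.27085117 -0.96262   ]
```

```bash
python3 -m pendant '.044 .0175 0 0 1;.044 .0175 0 0 1;.044 .0175 0 0 1;.044 .0175 0 0 1;.044 .0175 0 0 1;.044 .0175 0 0 1;.044 .0175 0 0 1;.044 .0175 0 0 1;.044 .0175 0 0 1;.044 .0175 0 0 1;.044 .0175 0 0 1;.044 .0175 0 0 1' && python3 -m pendant '.044 .0175 0 0 1;.044 .0175 0 0 1;0 0 0 0 1;0 0 0 0 1;0 0 0 0 1'; python3 -c "
from h import *
import cv2,pickle
o=ctrl.get_obs();c=cams.get_calibration('wrist');pickle.dump(c,open('c1.pkl','wb'))
i=cams.grab_frame('wrist');cv2.imwrite('pics/w1.png',i);print(o['ee_pos'],o['force'],proj(c,[.489,.163,.099]))"
```

```text
clock: 2.1
ee_pos: [0.455, 0.0093, 0.4047]
ee_rot: [0.0, 0.707, 0.707, 0.0]
force: [0.0, -0.8, 0.5]
finger_gap: 0.0005
gripper_force: 0.0
clock: 2.6
ee_pos: [0.4896, 0.0946, 0.4043]
ee_rot: [-0.0, 0.708, 0.707, -0.0]
force: [-0.1, 0.0, 0.1]
finger_gap: 0.0007
gripper_force: 0.0
[0.48964566 0.09463925 0.40432574] [-0.08610338  0.02549895  0.09267359] [[279.59876548 122.20392294]]
```

View pics/w1.png

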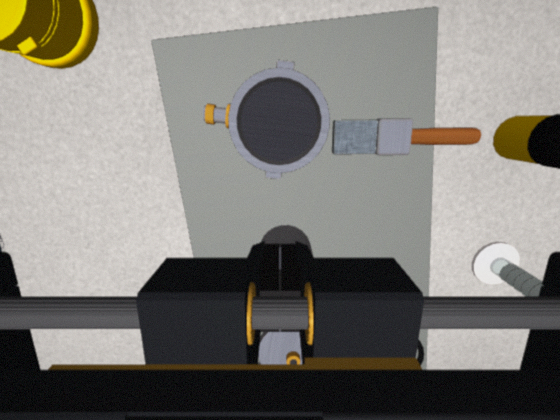

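The wrist view shows the cell rim centred at about (279.5,120.5), the stub end at (205,113) and the lugs at (286,64) and (273,176). The brush is close by but low.

Run:
```python
from h import *
import pickle
c=pickle.load(open('c1.pkl','rb'))
C=np.array(cast('w',279.5,120.7,.099,c));t=np.linspace(0,2*np.pi,400)
p=proj(c,np.c_[C[0]+.046*np.cos(t),C[1]+.046*np.sin(t),0*t+.099]);print(C,p.min(0),p.max(0))
l=cast('w',286,64,.079,c)-cast('w',273,176,.079,c);s=cast('w',205,113,.042,c)-C
print(np.degrees(np.arctan2(l[1],l[0]))+90,np.degrees(np.arctan2(s[1],s[0])),np.hypot(*s))
a0=np.radians(173)
for k in range(9):
    a=a0-k*np.pi/4;print(k,(C+.042*np.array([np.cos(a),np.sin(a)])).round(4))
```

```text
[0.48891324 0.16429789] [228.06437794  64.77077166] [330.9457287  171.74410443]
173.04350051036167 174.32531802789399 0.07995869392990083
0 [0.4472 0.1694]
1 [0.4631 0.1974]
2 [0.494 0.206]
3 [0.522  0.1902]
4 [0.5306 0.1592]
5 [0.5148 0.1312]
6 [0.4838 0.1226]
7 [0.4558 0.1384]
8 [0.4472 0.1694]
```

```bash
python3 -m pendant '.0365 -.0213 0 0 1;.0365 -.0213 0 0 1;0 0 .03 0 1;0 0 .03 0 1;0 0 .03 0 1;0 0 .03 0 1;0 0 0 0 1;0 0 0 0 1;0 0 0 0 1;0 0 0 0 1;0 0 0 0 1' 10; python3 -c "
from h import *
import cv2
cv2.imwrite('pics/w2.png',cams.grab_frame('wrist'));cv2.imwrite('pics/s2.png',cams.grab_frame('side')[190:310,190:350].repeat(4,0).repeat(4,1))"
```

```text
clock: 3.75
ee_pos: [0.4479, 0.1682, 0.286]
ee_rot: [0.001, 0.708, 0.707, 0.001]
force: [-0.4, -1.0, 0.2]
finger_gap: 0.0006
gripper_force: 0.0
```

View pics/w2.png

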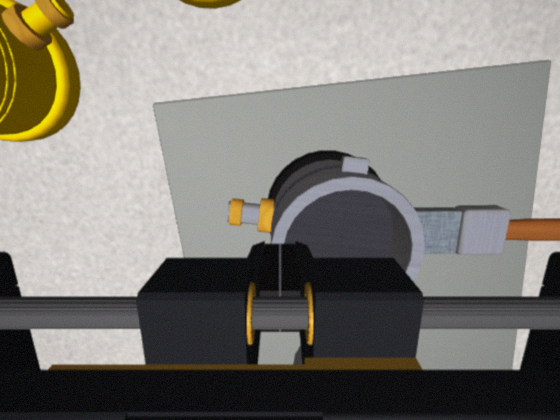

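View pics/s2.png

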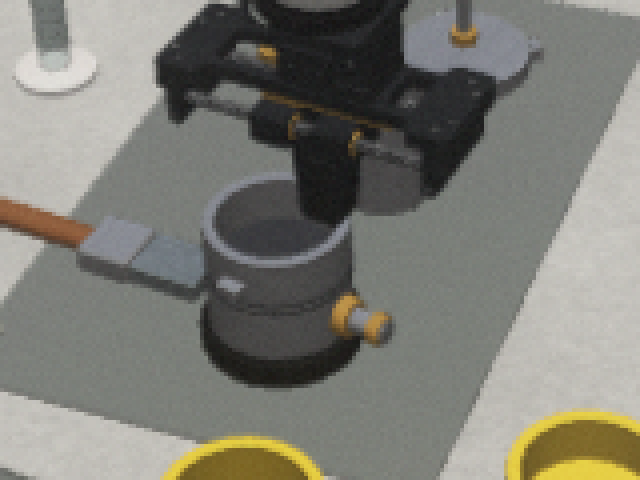

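The wrist view shows the fingertips over the rim on the stub side, and the side view agrees. I'll lower to just above contact.

```bash
python3 -c "
from h import *
print(cast('wrist',271,250,.099),cast('wrist',423,250,.099),cast('wrist',350,178,.099))"
python3 -m pendant '0 0 .009 0 1;0 0 .008 0 1;0 0 0 0 1;0 0 0 0 1'; python3 -m pendant '0 0 .001 0 1;0 0 .001 0 1;0 0 0 0 1;0 0 0 0 1';python3 -m pendant '0 0 .001 0 1;0 0 0 0 1;0 0 0 0 1'
```

```text
[0.44240442 0.16529029] [0.53163185 0.16514604] [0.48611911 0.20798576]
clock: 4.25
ee_pos: [0.4471, 0.1683, 0.2671]
ee_rot: [-0.0, 0.707, 0.707, -0.001]
force: [1.2, 0.2, 0.3]
finger_gap: 0.0006
gripper_force: 0.0
clock: 4.65
ee_pos: [0.4475, 0.1683, 0.2658]
ee_rot: [0.0, 0.707, 0.707, 0.0]
force: [-0.2, -1.1, 0.2]
finger_gap: 0.0004
gripper_force: 0.0
clock: 4.95
ee_pos: [0.4475, 0.1683, 0.265]
ee_rot: [0.0, 0.707, 0.707, 0.0]
force: [-1.3, 0.2, 4.0]
finger_gap: 0.0004
gripper_force: 1.6
```

```bash
python3 -m pendant '0 0 .0005 0 1;0 0 0 0 1;0 0 0 0 1'; python3 -m pendant '0 0 .0005 0 1;0 0 0 0 1;0 0 0 0 1;0 0 0 0 1'; python3 -m pendant '0 0 0 0 1'
```

```text
clock: 5.25
ee_pos: [0.4475, 0.1683, 0.2644]
ee_rot: [0.0, 0.707, 0.707, 0.0]
force: [-0.7, -1.2, 4.4]
finger_gap: 0.0005
gripper_force: 2.4
clock: 5.65
ee_pos: [0.4475, 0.1683, 0.264]
ee_rot: [0.0, 0.707, 0.707, 0.0]
force: [-0.7, -1.1, 6.3]
finger_gap: 0.0005
gripper_force: 3.1
clock: 5.75
ee_pos: [0.4475, 0.1683, 0.264]
ee_rot: [0.0, 0.707, 0.707, 0.0]
force: [-1.0, -0.0, 6.1]
finger_gap: 0.0007
gripper_force: 3.0
```

```bash
python3 -c "
import numpy as np
a=np.radians(173.5-np.arange(0,361,7.5));x=.042*np.cos(a);y=.042*np.sin(a)
for k in range(8):print(k+1,[(round(1e3*(y[i+1]-y[i]),1),round(1e3*(x[i+1]-x[i]),1)) for i in range(6*k,6*k+6)],(.488+x[6*k+6]).round(4),(.1625+y[6*k+6]).round(4))"
```

```text
1 [(np.float64(5.4), np.float64(1.0)), (np.float64(5.2), np.float64(1.7)), (np.float64(5.0), np.float64(2.3)), (np.float64(4.6), np.float64(3.0)), (np.float64(4.2), np.float64(3.5)), (np.float64(3.7), np.float64(4.1))] 0.4619 0.1954
2 [(np.float64(3.1), np.float64(4.5)), (np.float64(2.5), np.float64(4.9)), (np.float64(1.9), np.float64(5.2)), (np.float64(1.2), np.float64(5.4)), (np.float64(0.5), np.float64(5.5)), (np.float64(-0.3), np.float64(5.5))] 0.4928 0.2042
3 [(np.float64(-1.0), np.float64(5.4)), (np.float64(-1.7), np.float64(5.2)), (np.float64(-2.3), np.float64(5.0)), (np.float64(-3.0), np.float64(4.6)), (np.float64(-3.5), np.float64(4.2)), (np.float64(-4.1), np.float64(3.7))] 0.5209 0.1886
4 [(np.float64(-4.5), np.float64(3.1)), (np.float64(-4.9), np.float64(2.5)), (np.float64(-5.2), np.float64(1.9)), (np.float64(-5.4), np.float64(1.2)), (np.float64(-5.5), np.float64(0.5)), (np.float64(-5.5), np.float64(-0.3))] 0.5297 0.1577
5 [(np.float64(-5.4), np.float64(-1.0)), (np.float64(-5.2), np.float64(-1.7)), (np.float64(-5.0), np.float64(-2.3)), (np.float64(-4.6), np.float64(-3.0)), (np.float64(-4.2), np.float64(-3.5)), (np.float64(-3.7), np.float64(-4.1))] 0.5141 0.1296
6 [(np.float64(-3.1), np.float64(-4.5)), (np.float64(-2.5), np.float64(-4.9)), (np.float64(-1.9), np.float64(-5.2)), (np.float64(-1.2), np.float64(-5.4)), (np.float64(-0.5), np.float64(-5.5)), (np.float64(0.3), np.float64(-5.5))] 0.4832 0.1208
7 [(np.float64(1.0), np.float64(-5.4)), (np.float64(1.7), np.float64(-5.2)), (np.float64(2.3), np.float64(-5.0)), (np.float64(3.0), np.float64(-4.6)), (np.float64(3.5), np.float64(-4.2)), (np.float64(4.1), np.float64(-3.7))] 0.4551 0.1364
8 [(np.float64(4.5), np.float64(-3.1)), (np.float64(4.9), np.float64(-2.5)), (np.float64(5.2), np.float64(-1.9)), (np.float64(5.4), np.float64(-1.2)), (np.float64(5.5), np.float64(-0.5)), (np.float64(5.5), np.float64(0.3))] 0.4463 0.1673
```

```bash
python3 -m pendant '.0054 .001 0 0 1;.0052 .0017 0 0 1;.005 .0023 0 0 1;.0046 .003 0 0 1;.0042 .0035 0 0 1;.0037 .0041 0 0 1;0 0 0 0 1;0 0 0 0 1;0 0 0 0 1;0 0 0 0 1'; python3 -m pendant '0 0 0 0 1'
```

```text
clock: 6.75
ee_pos: [0.463, 0.1963, 0.2639]
ee_rot: [0.0, 0.707, 0.707, -0.0]
force: [-2.8, -1.1, 5.7]
finger_gap: 0.0003
gripper_force: 3.2
clock: 6.85
ee_pos: [0.463, 0.1963, 0.2639]
ee_rot: [0.0, 0.707, 0.707, -0.0]
force: [-1.5, -0.9, 7.0]
finger_gap: 0.0004
gripper_force: 3.2
```

Contact is steady at about 6 N. I'll continue round.

```bash
python3 -m pendant '.0031 .0045 0 0 1;.0025 .0049 0 0 1;.0019 .0052 0 0 1;.0012 .0054 0 0 1;.0005 .0055 0 0 1;-.0003 .0055 0 0 1;0 0 0 0 1;0 0 0 0 1;0 0 0 0 1;0 0 0 0 1'; python3 -m pendant '0 0 0 0 1'
```

```text
clock: 7.85
ee_pos: [0.4939, 0.2053, 0.2638]
ee_rot: [-0.0, 0.707, 0.707, -0.0]
force: [-3.2, -0.5, 6.7]
finger_gap: 0.0006
gripper_force: 3.2
clock: 7.95
ee_pos: [0.4939, 0.2053, 0.2639]
ee_rot: [-0.0, 0.707, 0.707, -0.0]
force: [-2.4, 0.0, 6.2]
finger_gap: 0.0002
gripper_force: 3.2
```

```bash
python3 -m pendant '-.001 .0054 0 0 1;-.0017 .0052 0 0 1;-.0023 .005 0 0 1;-.003 .0046 0 0 1;-.0035 .0042 0 0 1;-.0041 .0037 0 0 1;0 0 0 0 1;0 0 0 0 1;0 0 0 0 1;0 0 0 0 1'; python3 -m pendant '0 0 0 0 1'
```

```text
clock: 8.95
ee_pos: [0.5222, 0.1898, 0.264]
ee_rot: [-0.0, 0.707, 0.707, 0.0]
force: [-2.1, 1.3, 5.3]
finger_gap: 0.0004
gripper_force: 3.0
clock: 9.05
ee_pos: [0.5222, 0.1898, 0.2641]
ee_rot: [-0.0, 0.707, 0.707, 0.0]
force: [-1.2, 0.7, 5.7]
finger_gap: 0.0006
gripper_force: 3.0
```

```bash
python3 -m pendant '-.0045 .0031 0 0 1;-.0049 .0025 0 0 1;-.0052 .0019 0 0 1;-.0054 .0012 0 0 1;-.0055 .0005 0 0 1;-.0055 -.0003 0 0 1;0 0 0 0 1;0 0 0 0 1;0 0 0 0 1;0 0 0 0 1'; python3 -m pendant '0 0 0 0 1'; python3 -c "
from h import *
import cv2
cv2.imwrite('pics/s3.png',cams.grab_frame('side')[190:310,190:350].repeat(4,0).repeat(4,1))"
```

```text
clock: 10.05
ee_pos: [0.5315, 0.1587, 0.2643]
ee_rot: [0.0, 0.707, 0.707, 0.001]
force: [-0.4, 0.6, 5.0]
finger_gap: 0.0008
gripper_force: 2.7
clock: 10.15
ee_pos: [0.5315, 0.1587, 0.2643]
ee_rot: [0.0, 0.707, 0.707, 0.001]
force: [-0.2, -0.2, 4.7]
finger_gap: 0.0006
gripper_force: 2.7
```

View pics/s3.png

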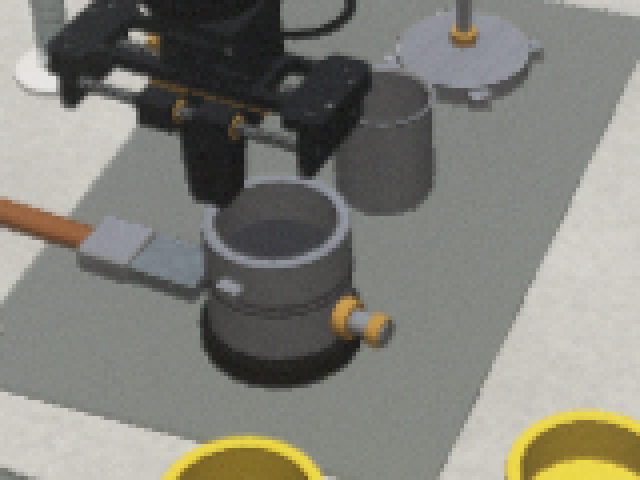

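The cell has not moved, and the fingertip is on the side opposite the stub. Continuing, with slight trims.

```bash
python3 -m pendant '-.0054 -.0015 0 0 1;-.0052 -.0022 .0002 0 1;-.005 -.0026 0 0 1;-.0046 -.003 0 0 1;-.0042 -.0035 .0002 0 1;-.0037 -.0041 0 0 1;0 0 0 0 1;0 0 0 0 1;0 0 0 0 1;0 0 0 0 1'; python3 -m pendant '0 0 0 0 1'
```

```text
clock: 11.2
ee_pos: [0.5149, 0.1304, 0.2641]
ee_rot: [0.001, 0.708, 0.707, 0.001]
force: [1.7, -0.5, 6.2]
finger_gap: 0.0006
gripper_force: 2.9
clock: 11.3
ee_pos: [0.5149, 0.1304, 0.2641]
ee_rot: [0.001, 0.707, 0.707, 0.001]
force: [1.5, -0.3, 5.3]
finger_gap: 0.0001
gripper_force: 2.9
```

```bash
python3 -m pendant '-.0031 -.0045 0 0 1;-.0025 -.0049 0 0 1;-.0019 -.0052 0 0 1;-.0012 -.0054 0 0 1;-.0005 -.0055 0 0 1;.0003 -.0055 0 0 1;0 0 0 0 1;0 0 0 0 1;0 0 0 0 1;0 0 0 0 1'; python3 -m pendant '0 0 0 0 1'
```

```text
clock: 12.3
ee_pos: [0.4837, 0.1215, 0.264]
ee_rot: [0.001, 0.707, 0.707, 0.001]
force: [1.3, -1.3, 5.6]
finger_gap: 0.0006
gripper_force: 3.1
clock: 12.4
ee_pos: [0.4837, 0.1215, 0.264]
ee_rot: [0.001, 0.707, 0.707, 0.001]
force: [1.2, -0.1, 5.7]
finger_gap: 0.0004
gripper_force: 3.1
```

```bash
python3 -m pendant '.001 -.0054 0 0 1;.0017 -.0052 0 0 1;.0023 -.005 0 0 1;.003 -.0046 0 0 1;.0035 -.0042 0 0 1;.0041 -.0037 0 0 1;0 0 0 0 1;0 0 0 0 1;0 0 0 0 1;0 0 0 0 1'; python3 -m pendant '0 0 0 0 1'
```

```text
clock: 13.4
ee_pos: [0.4556, 0.1372, 0.264]
ee_rot: [0.001, 0.707, 0.707, 0.001]
force: [1.2, 0.4, 5.9]
finger_gap: 0.0003
gripper_force: 3.1
clock: 13.5
ee_pos: [0.4556, 0.1372, 0.264]
ee_rot: [0.001, 0.707, 0.707, 0.001]
force: [2.3, 0.3, 5.2]
finger_gap: 0.0006
gripper_force: 3.1
```

```bash
python3 -m pendant '.0045 -.0031 0 0 1;.0049 -.0025 0 0 1;.0052 -.0019 0 0 1;.0054 -.0012 0 0 1;.0055 -.0005 0 0 1;.0055 .0003 0 0 1;0 0 0 0 1;0 0 0 0 1;0 0 0 0 1;0 0 0 0 1;0 0 0 0 1'; python3 -m pendant '0 0 0 0 1'
```

```text
clock: 14.6
ee_pos: [0.4465, 0.1681, 0.2638]
ee_rot: [0.001, 0.707, 0.707, 0.0]
force: [0.4, -1.9, 6.5]
finger_gap: 0.0003
gripper_force: 3.3
clock: 14.7
ee_pos: [0.4465, 0.1681, 0.2638]
ee_rot: [0.001, 0.707, 0.707, 0.0]
force: [0.1, -0.4, 7.2]
finger_gap: 0.0007
gripper_force: 3.3
```

The circle is complete. Now I'll lift away, check and hand in.

```bash
python3 -m pendant '0 0 -.005 0 1;0 0 -.02 0 1;0 0 -.03 0 1;0 0 -.04 0 1;0 0 -.03 0 1;-.035 .02 0 0 1;-.035 .02 0 0 1;0 0 0 0 1;0 0 0 0 1;0 0 0 0 1;0 0 0 0 1'; python3 -c "
import cv2
from station import cams
cv2.imwrite('pics/w4.png',cams.grab_frame('wrist'))"
```

```text
clock: 15.8
ee_pos: [0.4854, 0.0991, 0.388]
ee_rot: [-0.0, 0.707, 0.707, -0.0]
force: [-0.1, 0.7, -0.2]
finger_gap: 0.0006
gripper_force: 0.0
```

View pics/w4.png

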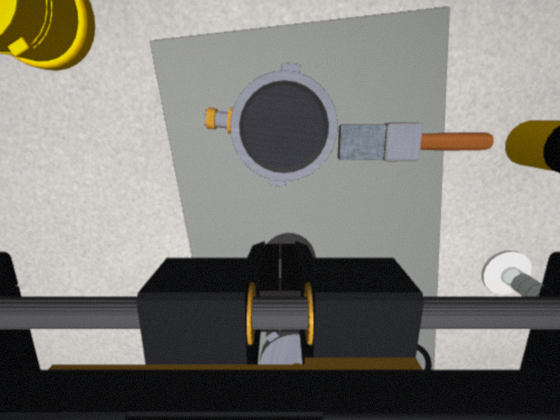

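The cell (rim centre about (284,126), stub end (209,118)) and its neighbours stand where they were, and the hand is clear.

```bash
python3 -c "
from station import ctrl
print(ctrl.finish_job())"
```

```text
the job is handed in; nothing more can be done
None
```

I ran the fingertip once clockwise round the cell's rim, from above the stub and back to it, at about 5–7 N; the hand is clear, the last wrist view shows the cell and the things near it where they were, and the job is handed in (no verdict was returned).

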